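Slide the quench pan under the drip hook and hang the dip basket over it

ROBOT

A 7-joint arm with a two-finger parallel gripper is mounted at the origin on the work surface. World frame = base frame: x ahead of the robot, y to its left, z up, the work surface at z = 0. Lengths are in m, angles in rad, forces in N, time in s.
With the tool pointing down it reaches from about 0.425 to 0.875 m from the base axis. Payload 4.7 kg.
Tool frame: the origin (TCP) lies at the very end of the fingers, on their centre line; the grasp point (between the pads) lies 19 mm behind it; z points along the fingers, y is the line along which they close (so a half turn about z gives the same grasp; the last joint's range is limited). The gripper opens to 87 mm and grips with 3 to 60 N. Pads are 19 mm wide; open, the fingers measure 117 mm over their backs; the gripper's body (75 mm by 190 mm) begins 51 mm behind the grasp point.
Start: joints at [1.185, 0.321, -0.07, 1.45, 0.023, 1.371, -0.057], TCP at [0.253, -0.599, 0.223] pointing down, gripper open.
Joint ranges: [-2.86, 2.86], [-0.3, 2.09], [-1.38, 1.24], [0.06, 2.45], [-1.56, 4.7], [0.09, 2.05], [-2.69, 2.69]. Speed limits (rad/s): [2.57, 2.57, 3.14, 3.14, 3.14, 3.14, 3.14].

INTERFACE

Orientations are given as a rotation vector (axis times angle).
In Python, from bench import ctrl gives the robot as it stands.
- The arm moves only by the shell command python3 -m jog 'ROWS' [FORCE]. ROWS is JSON, a list that holds one entry, the list of rows, each a list of 7 numbers: the shift along the tool's x, y, z in mm, then the turn, a rotation vector about the tool's x, y, z in degrees, then the finger opening in mm, from 0 to 87. A call has 1 to 10 rows; each row is the pose to reach, as a shift and turn from the pose commanded when the call began, along the tool's axes at that moment; what a row does not reach only later rows make up. A row lasts 1/10 s, in which the tool goes at most 50 mm and 8.59 degrees, less where a joint would pass 70% of its speed; a pose out of reach is approached as far as the arm can. A call with a gripper value outside its range is refused whole. The fingers move at their own pace and stop on an object; FORCE is the grip in N (left out, the last holds). Time passes only in rows, so rows that repeat a pose let the fingers close. It gives the time, the measured TCP pose, the force, the opening and the grip force at its end, in the units of the state.
- ctrl.get_state(): the state, without advancing time (a new reading comes with each control period).
- ctrl.get_image(name): name is "scene" or "top" or "wrist"; returns a dict with "image" (420x560x3 uint8, red, green, blue), "depth" (420x560 float32, m along the optical axis (not along the pixel's ray), 0 where there is no reading), "fov_y" (degrees; the focal length in pixels is half the picture's height over the tangent of half this angle, whatever the lens; pixels are square), "cx", "cy" (the principal point, pixels), "k1" (the pictures are not rectified: a ray, as slopes to the right and down, at radius r is drawn at 1 + k1 r^2 times it, then the intrinsics apply), "rvec" (rotation vector, rad) and "tvec" (3), from world to camera coordinates, as OpenCV has them. Camera axes: x right, y down, z forward; pixel columns grow to the right and rows downward; lengths in m; the calibration is good to about 2 mm. A picture is of the moment at which its call begins.
- ctrl.close_job(): hands the job in; it is judged then, once.
The state is a dict: "time": time; "joint_positions": joint angles; "qd": joint speeds; "joint_torque": joint torques, N m; "position": TCP position; "tool_rot": TCP orientation; "ft_force": force on the tool from outside, world axes, zero at the start; "torque": the same for the moment, N m; "grip_width": opening from 0.0 (shut) to 1.0 (fully open); "grip_force": force on a finger pad.
Only numpy, scipy, OpenCV 4.12 (cv2) and the standard library are available. Lean on these libraries where they do the work, as an engineer would, in place of code of your own. Each camera call takes 0.05 s, during which the arm holds its last target. There are 200 camera calls.

TASK

The weld coupon in the wire basket has been quenched and now has to drip off. First slide the open quench pan along the bench, without lifting or tipping it, until it stands wholly inside the painted ring under the drip hook; only then hang the basket by its bail on that hook so that it hangs freely above the pan and comes to rest. Keep the basket upright while carrying it and leave the other things on the bench where they are.

Things in the scene. Friction and masses are not known exactly. Their poses are not given: they have to be found in the camera images.
- pan: Quench pan: open round aluminium pan, 116 mm outside diameter, 70 mm tall, wall 3 mm, with one straight wooden handle, about 0.35 kg. Origin: centre of its underside, z up; the handle points along its own -x (roughly to the robot at the start). It starts on the middle one of three painted rings.
- pan_handle (a point): Point in the middle of the pan's handle, 115 mm from the pan's axis and 52 mm above its underside. The handle is a bar 12 mm wide (pan's y), 18 mm high, reaching from 58 to 177 mm from the axis along the pan's -x.
- drip_station: Fixed drip station. Origin: centre, on the bench, of its painted ring (inner radius 72, outer 76 mm; flat paint, the pan slides over it). 135 mm along its +x a 20 mm square post, 258 mm tall, on a foot 80 x 100 x 8 mm. From the post top a 10 mm round hook comes down along its -x to a low seat above the ring centre, then turns up at its open end, on the robot side.
- hook_seat (a point): Top of the hook bar at its low seat, 211 mm above the ring's centre; the bail is to rest here. Axes as the station's: the hook bar runs along x.
- hook_tip (a point): Centre of the rounded open end of the hook, 38 mm from the seat along the station's -x and 217 mm above the bench (bar radius 5 mm, so its top is at 222 mm).
- basket: Steel wire dip basket, a coupon fixed in it: 64 mm (its x) x 84 mm (y), 48 mm tall, 0.28 kg. Origin: centre of its underside, z up. Rigid bail in its y-z plane: two uprights 68 mm apart inside and an 8 mm square top bar along y, underside 115, top 123 mm above the origin, with a flat lifting lug on it. Starts on the outer ring that has no hook.
- bail (a point): Middle of the underside of the bail's top bar, 115 mm above the basket's underside; the hook passes under it along the basket's x.
- lug (a point): Point on the lifting lug, 144 mm above the basket's underside. The lug is a steel plate 10 mm thick (basket's x), 34 mm wide (y), from 123 to 156 mm above the underside, and can be pinched from above.
- hammer: bystander: hammer with wooden handle, lying on the bench
- brush: bystander: wire brush with wooden handle, lying on the bench
- spray_can: bystander: plain aluminium can standing on the bench, 54 mm across, 120 mm tall; origin at the centre of its underside
- paste_jar: bystander: low grey jar with steel cap, 64 mm across, 55 mm tall; origin at the centre of its underside
- angle_iron: bystander: offcut of steel angle, 120 x 40 x 40 mm, lying on the bench; origin at the centre of its underside
- fire_brick: bystander: pale fire brick, 75 x 115 x 50 mm; origin at the centre of its underside
- channel_offcut: bystander: short offcut of steel channel, 60 x 50 x 25 mm, open side up; origin at the centre of its underside
Things that resemble listed ones, but are neither listed nor needed, are in the scene too. What is shaped like the pan but blue or red is not meant.

How it is judged:
On the way, in this order (a step that is already met when the one before it is completed fails the run):
1. the pan stands still inside the ring under the hook, while the basket still stands on the bench (horizontal distance between pan and drip_station below 0.016 m and angle between pan's own z axis and vertical below 0.08 rad and height (world z) of pan below 0.006 m and linear speed of pan below 0.03 m/s and height (world z) of basket below 0.01 m), for 0.3 s.
2. the basket hangs by its bail on the hook, let go (horizontal distance between bail and hook_seat below 0.035 m and distance between bail and hook_seat below 0.04 m and height (world z) of basket above 0.08 m and contact force between basket and drip_station above 0.8 N and angle between basket's own z axis and vertical below 0.3 rad and contact force between basket and pan below 0.05 N and contact force between basket and the fingers below 0.05 N), for 0.2 s.
At the end, for the whole second after the job is handed in: Pan flat, at rest, centre within 16 mm of the ring centre. Bail on the hook, its middle within 35 mm horizontally (40 mm in all) of the seat; basket over 80 mm up, tilt under 0.3 rad, middle within 45 mm of the pan's, touching neither pan nor fingers, under 0.06 m/s (all of step 2 and horizontal distance between pan and drip_station below 0.016 m and angle between pan's own z axis and vertical below 0.08 rad and height (world z) of pan below 0.006 m and linear speed of pan below 0.03 m/s and horizontal distance between basket and pan below 0.045 m and linear speed of basket below 0.06 m/s).
It fails at once if the pan is lifted (12 mm or more) or tipped (0.15 rad) (height (world z) of pan above 0.012 m or angle between pan's own z axis and vertical above 0.15 rad).
It fails at once if the basket is tipped by more than 0.6 rad (angle between basket's own z axis and vertical above 0.6 rad).
It fails at once if another thing on the bench is moved by more than 30 mm (distance of any of hammer, brush, spray_can, paste_jar, angle_iron, fire_brick, channel_offcut from where it was at the start of the episode above 0.03 m).
It also fails if it takes over 72 s, if anything falls off the work surface, if the arm or the gripper's body presses on something with over 40 N, if the wrist force passes 120 N, or if a joint passes its speed limit or range.

## Working session

There is one attempt and no reset: what is moved stays moved. The work goes in short steps, Python scripts to look and compute and a shell command to move; the robot and the scene stay as the last step left them, time stands still between calls to the robot, and variables do not carry over. Pictures are saved under pics/ and viewed, at most 10 in all, crops included, and the job is handed in when it is done.

```bash
ls; mkdir -p pics
cat > h.py <<'E'
import numpy as np, cv2
from bench import ctrl
from scipy.spatial.transform import Rotation as R
def grab(n, fn=None):
    d=ctrl.get_image(n)
    if fn: cv2.imwrite(fn,d["image"][:,:,::-1])
    np.savez('%s.npz'%n,**d)
    return d
def load(n): return {k:v for k,v in np.load('%s.npz'%n).items()}
def cam(d):
    h=d["image"].shape[0]; f=h/2/np.tan(np.radians(float(d["fov_y"]))/2)
    return np.array([[f,0,float(d["cx"])],[0,f,float(d["cy"])],[0,0,1]]),np.array([float(d["k1"]),0,0,0])
def rays(d,uv):
    K,D=cam(d); return cv2.undistortPoints(np.float64(uv).reshape(-1,1,2),K,D).reshape(-1,2)
def w(d,uv,z=None):
    """pixels->world by depth, or on plane z"""
    uv=np.float64(uv).reshape(-1,2); r=np.c_[rays(d,uv),np.ones(len(uv))]
    M=R.from_rotvec(np.ravel(d["rvec"])).as_matrix(); c=-M.T@np.ravel(d["tvec"]); v=r@M
    s=(z-c[2])/v[:,2] if z is not None else d["depth"][uv[:,1].astype(int),uv[:,0].astype(int)]
    return c+v*s[:,None]
def cloud(d):
    h,wd=d["depth"].shape; u,v=np.meshgrid(range(wd),range(h))
    P=w(d,np.c_[u.ravel(),v.ravel()]).reshape(h,wd,3); P[d["depth"]<=0]=np.nan; return P
def px(d,p):
    K,D=cam(d); return cv2.projectPoints(np.float64(p).reshape(-1,1,3),np.float64(np.ravel(d["rvec"])),np.float64(np.ravel(d["tvec"])),K,D)[0].reshape(-1,2)
def tool(s,target,rotz=None):
    """mm shift in tool axes to get the TCP to target"""
    return 1000*R.from_rotvec(s["tool_rot"]).inv().apply(np.array(target)-s["position"])
E
python3 - <<'E'
from h import *
for n in ["scene","top"]:
    d=grab(n,f'pics/{n}0.png'); print(n,d["fov_y"],d["k1"],d["tvec"],d["rvec"])
a=[cv2.imread(f'pics/{n}0.png') for n in ["scene","top"]]
s=ctrl.get_state(); print(s); print(R.from_rotvec(s["tool_rot"]).as_matrix().round(3))
E
```

```text
pics
scene 56.045691057195135 0.010262078166418154 [ 0.38690415 -0.02192134  1.39839087] [ 0.75665086  2.44766109 -1.25056387]
top 51.889068464618845 -0.08042085056719542 [-0.01882392  0.52072871  1.26345345] [ 2.15082872 -2.07124597  0.2150634 ]
{'time': 0.1, 'joint_positions': array([ 1.18509356,  0.32179627, -0.07007589,  1.45153461,  0.02263096,
        1.37077535, -0.0568911 ]), 'qd': array([ 0.00115434, -0.00026369,  0.00142212, -0.00234853,  0.00327174,
       -0.00051743, -0.00066963]), 'joint_torque': array([ 6.23017204e-04, -4.92571950e+01, -4.05211682e-01, -3.13398671e+01,
       -6.41415012e-02,  3.95710731e-02,  4.52391873e-05]), 'position': array([ 0.25275791, -0.59832325,  0.22154926]), 'tool_rot': array([-3.07739010e+00, -6.23556610e-01,  7.26902619e-04]), 'ft_force': array([-0.5501234 ,  0.17095983,  0.2882718 ]), 'torque': array([ 0.00262551,  0.00657455, -0.00011875]), 'grip_force': 0.0, 'grip_width': 1.0036658165888173}
[[ 0.921  0.389 -0.001]
 [ 0.389 -0.921  0.002]
 [-0.    -0.002 -1.   ]]
```

View pics/top0.png

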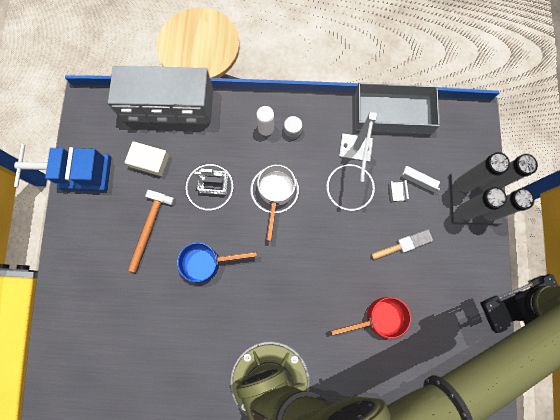

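View pics/scene0.png

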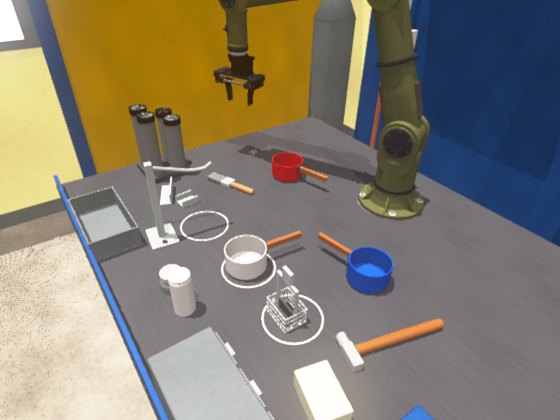

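Top view: aluminium pan at (275,187) on the middle ring. Its look-alikes are the blue pan (198,262) and the red pan (390,317), both rejected by colour. The basket is at (211,182) on the left ring, with the station's ring at (351,186), its post at (373,117) and the hook end at (363,180). The can and jar (265,120 / 292,127), brush, channel and angle lie clear of the direct path from pan to ring.

Run:
```python
from h import *
d=load("top"); P=cloud(d); im=d["image"].astype(int); Z=P[...,2]
# rough
print("ring px", w(d,[[327,187],[375,187],[351,164],[351,210]],0).round(3))
c0=w(d,[[275,187]],0.07)[0]; print("pan rough",c0)
def fitc(p):
    A=np.c_[2*p,np.ones(len(p))]; s=np.linalg.lstsq(A,(p**2).sum(1),rcond=None)[0]; return s[:2],np.sqrt(s[2]+s[0]**2+s[1]**2)
m=(np.abs(Z-.07)<.006)&(np.hypot(P[...,0]-c0[0],P[...,1]-c0[1])<.075)
print("rim",m.sum(),fitc(P[m][:,:2]))
# rings: bright pixels at z~0
g=im.min(2)
for nm,uv in [("hookring",(351,187)),("panring",(274,190)),("basketring",(209,187))]:
    c=w(d,[uv],0)[0]
    for it in range(4):
        r=np.hypot(P[...,0]-c[0],P[...,1]-c[1])
        mm=(g>130)&(abs(Z)<.008)&(r>.066)&(r<.082)
        cc,rr=fitc(P[mm][:,:2]); c=np.r_[cc,0]
    print(nm,mm.sum(),cc,rr)
for nm,lo,hi,uv in [("handle",.03,.07,(270,223)),("lug",.125,.165,(211,175)),("post",.235,.27,(373,117)),("hook",.19,.26,(366,150))]:
    c=w(d,[uv],(lo+hi)/2)[0]
    mm=(Z>lo)&(Z<hi)&(np.hypot(P[...,0]-c[0],P[...,1]-c[1])<.09)
    if nm=="handle": mm&=(im[...,0]-im[...,2]>50)
    q=P[mm]
    if len(q)<4: print(nm,len(q)); continue
    mu=q.mean(0); u,s,v=np.linalg.svd(q[:,:2]-mu[:2],full_matrices=False)
    print(nm,len(q),mu.round(4),v[0].round(3),q.min(0).round(3),q.max(0).round(3))
cv2.imwrite('pics/top_crop.png',cv2.resize(d["image"][100:260,160:400,::-1],None,fx=3.3,fy=3.3,interpolation=cv2.INTER_CUBIC))
for n,uv in dict(brush=(400,245),channel=(400,190),angle=(420,178),can=(265,120),jar=(292,127),hammer=(160,198)).items(): print(n,w(d,[uv])[0].round(3))
```

```text
ring px [[ 0.602 -0.159  0.   ]
 [ 0.608 -0.315  0.   ]
 [ 0.683 -0.237  0.   ]
 [ 0.53  -0.237  0.   ]]
pan rough [0.57785443 0.00684013 0.07      ]
rim 156 (array([0.58979598, 0.00327575]), np.float64(0.05704208070116042))
hookring 366 [ 0.60623246 -0.23387541] 0.07456202490548464
panring 275 [0.58955003 0.01006187] 0.07479099654076661
basketring 324 [0.58947585 0.21992588] 0.07392715198769462
handle 149 [0.4725 0.0144 0.0613] [-0.996  0.093] [0.416 0.005 0.055] [0.531 0.025 0.069]
lug 83 [0.5966 0.2044 0.146 ] [-0.019 -1.   ] [0.592 0.169 0.126] [0.605 0.243 0.161]
post 122 [ 0.7267 -0.2489  0.2493] [-0.99   0.141] [ 0.686 -0.262  0.235] [ 0.75  -0.24   0.262]
hook 306 [ 0.6696 -0.2405  0.2263] [-0.992  0.123] [ 0.563 -0.262  0.193] [ 0.742 -0.224  0.26 ]
brush [ 0.42  -0.386  0.021]
channel [ 0.599 -0.393  0.009]
angle [ 0.643 -0.462  0.004]
can [0.772 0.044 0.123]
jar [ 0.779 -0.039  0.059]
hammer [0.54  0.367 0.028]
```

View pics/top_crop.png

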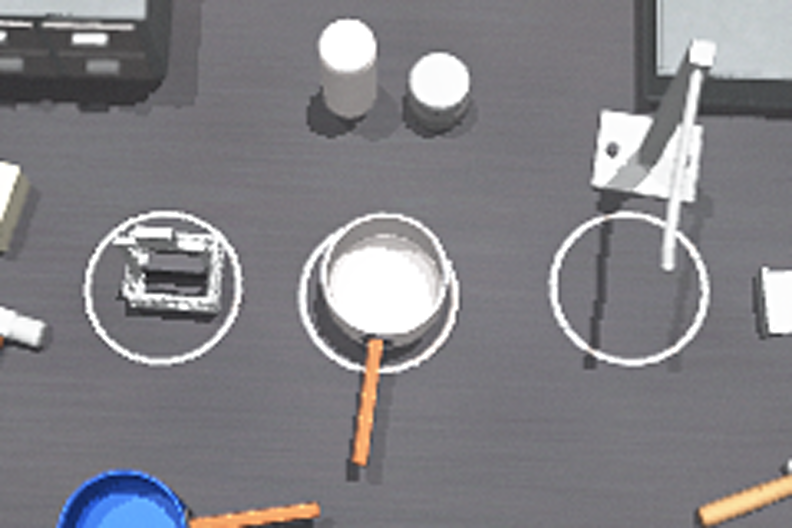

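The crop confirms the aluminium pan, with its orange handle pointing to the robot. The basket lug lies along y. The measured ring radii (about 74.5 mm) and rim radius (57 mm) match the description. Next I move above the handle, 130 mm from the pan axis.

```bash
python3 -m jog '[[[43,-48,-50,0,0,8,50],[86,-96,-50,0,0,16,50],[129,-144,-50,0,0,24,50],[172,-192,-50,0,0,28,50],[215,-240,-50,0,0,28,50],[257,-290,-50,0,0,28,50],[300,-338,-50,0,0,28,50],[343,-386,-50,0,0,28,50],[386,-434,-50,0,0,28,50],[429,-484,-50,0,0,28,50]]]' 30; python3 -m jog '[[[0,0,0,0,0,0,50],[0,0,0,0,0,0,50]]]'
```

```text
time: 1.1
position: [0.4096, -0.1344, 0.2721]
tool_rot: [3.138, -0.14, 0.0]
ft_force: [1.6, -0.9, -0.1]
grip_width: 0.576
grip_force: 0.0
time: 1.3
position: [0.4096, -0.1356, 0.2721]
tool_rot: [3.138, -0.135, -0.001]
ft_force: [-0.0, -0.3, 0.6]
grip_width: 0.577
grip_force: 0.0
```

```bash
python3 -m jog '[[[13,-50,10,0,0,0,50],[25,-100,30,0,0,0,50],[38,-155,50,0,0,0,50],[38,-155,90,0,0,0,50],[38,-155,130,0,0,0,50],[38,-155,150,0,0,0,50],[38,-155,150,0,0,0,50],[38,-155,150,0,0,0,50]]]'
python3 - <<'E'
from h import *
d=grab("wrist","pics/w1.png"); s=ctrl.get_state(); P=cloud(d); im=d["image"].astype(int)
m=(im[...,0]-im[...,2]>60)&(P[...,2]>.045)&(P[...,2]<.075)&(P[...,0]>.38)&(abs(P[...,1]-.01)<.06)
q=P[m]; mu=q.mean(0); v=np.linalg.svd(q[:,:2]-mu[:2],full_matrices=False)[2][0]
print(m.sum(),mu,v,q.min(0),q.max(0)); print(s["position"],R.from_rotvec(s["tool_rot"]).as_matrix().round(3))
E
```

```text
time: 2.1
position: [0.4614, 0.0133, 0.1225]
tool_rot: [-3.138, 0.143, 0.001]
ft_force: [0.1, -1.3, -0.4]
grip_width: 0.574
grip_force: 0.0
2213 [0.48535801 0.01330108 0.06092238] [-0.99581071  0.09143862] [0.43085006 0.00357576 0.05844829] [0.53226303 0.0235508  0.06303456]
[0.46216994 0.01349376 0.12332829] [[ 0.996 -0.091  0.002]
 [-0.091 -0.996 -0.   ]
 [ 0.002  0.    -1.   ]]
```

View pics/w1.png

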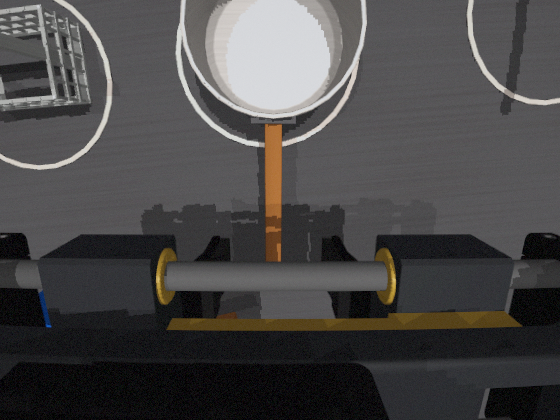

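The wrist view shows the silver pan with its handle running to (273,250) between the fingers. The handle line is about 2 mm from the tool centre. I go down and grip.

```bash
python3 -m jog '[[[0,-2,40,0,0,0,50],[0,-2,75,0,0,0,50],[0,-2,90,0,0,0,50],[0,-2,90,0,0,0,50],[0,-2,90,0,0,0,0],[0,-2,90,0,0,0,0],[0,-2,90,0,0,0,0],[0,-2,90,0,0,0,0],[0,-2,90,0,0,0,0],[0,-2,90,0,0,0,0]]]' 25
```

```text
time: 3.15
position: [0.4615, 0.0163, 0.0325]
tool_rot: [3.138, -0.14, 0.001]
ft_force: [0.0, -1.8, 1.0]
grip_width: 0.136
grip_force: 25.0
```

```bash
python3 - <<'E'
from h import *
d=load("wrist"); M=R.from_rotvec(np.ravel(d["rvec"])).as_matrix(); print("cam in tool frame from (.462,.0135,.123):",(-M.T@np.ravel(d["tvec"])-[.462,.0135,.123]).round(3), M[2])
t=load("top"); P=cloud(t); Z=P[...,2]
# hook profile along station axis
a=np.array([.7267-.6062,-.2489+.2339]); a/=np.linalg.norm(a); q=P[(Z>.18)&(Z<.27)&(P[...,0]>.55)&(P[...,0]<.75)&(abs(P[...,1]+.24)<.05)]
b=(q[:,:2]-[.6062,-.2339])@a; c=(q[:,:2]-[.6062,-.2339])@np.array([-a[1],a[0]])
for x in np.arange(-.05,.14,.02):
    m=(b>x)&(b<x+.02); print(x.round(2),m.sum(),c[m].mean().round(4) if m.any() else'',np.median(q[m,2]).round(3) if m.any() else '')
print(a)
E
python3 -m jog '[[[1,8,0,0,0,0,0],[4,24,0,0,0,0,0],[7,42,0,0,0,0,0],[10,60,0,0,0,0,0],[13,80,0,0,0,0,0],[16,100,0,0,0,0,0],[19,118,0,0,0,0,0],[22,135,0,0,0,0,0],[23,145,0,0,0,0,0],[23,145,0,0,0,0,0]]]'
```

```text
cam in tool frame from (.462,.0135,.123): [ 0.068 -0.006  0.162] [-0.25019266  0.02201862 -0.96794567]
-0.05 18 0.0015 0.219
-0.03 24 0.0019 0.211
-0.01 27 0.0015 0.211
0.01 27 0.0012 0.213
0.03 26 0.0014 0.218
0.05 29 0.0003 0.224
0.07 28 0.0008 0.23
0.09 30 0.0001 0.237
0.11 93 0.0019 0.242
0.13 52 0.0024 0.256
[ 0.99234109 -0.12352794]
time: 4.15
position: [0.4716, -0.1316, 0.0323]
tool_rot: [3.138, -0.143, 0.001]
ft_force: [0.2, -1.7, 2.0]
grip_width: 0.134
grip_force: 25.0
```

The hand's camera would end close to the hook tip. I turn the pan about 35° while sliding, so that the hand ends to the side of the hook.

```bash
python3 -m jog '[[[3,1,0,0,0,3,0],[8,3,0,0,0,7,0],[13,5,0,0,0,12,0],[18,7,0,0,0,16,0],[22,9,0,0,0,20,0],[27,11,0,0,0,25,0],[32,13,0,0,0,30,0],[36,15,0,0,0,33,0],[38,16,0,0,0,35,0],[38,16,0,0,0,35,0]]]'
python3 - <<'E'
from h import *
d=grab("top","pics/top2.png"); P=cloud(d); Z=P[...,2]; im=d["image"].astype(int)
c=np.array([.606,-.234])
def fitc(p):
    A=np.c_[2*p,np.ones(len(p))]; s=np.linalg.lstsq(A,(p**2).sum(1),rcond=None)[0]; return s[:2],np.sqrt(s[2]+s[0]**2+s[1]**2)
r=np.hypot(P[...,0]-c[0],P[...,1]-c[1])
m=(abs(Z-.07)<.005)&(r<.075); print("rim",m.sum(),fitc(P[m][:,:2]))
g=im.min(2); m=(g>130)&(abs(Z)<.008)&(r>.066)&(r<.084); print("ring",m.sum(),fitc(P[m][:,:2]))
s=ctrl.get_state(); print(s["position"],R.from_rotvec(s["tool_rot"]).as_matrix().round(3),s["ft_force"])
cv2.imwrite('pics/top2c.png',cv2.resize(d["image"][130:250,300:420,::-1],None,fx=4,fy=4,interpolation=cv2.INTER_CUBIC))
E
```

```text
time: 5.15
position: [0.5086, -0.148, 0.0324]
tool_rot: [-2.951, 1.074, -0.001]
ft_force: [1.3, 1.4, 1.4]
grip_width: 0.133
grip_force: 25.0
rim 59 (array([ 0.60951543, -0.23065094]), np.float64(0.055658155354534895))
ring 105 (array([ 0.6093593 , -0.23307031]), np.float64(0.07691191363014561))
[ 0.50832784 -0.14817641  0.03239592] [[ 0.766 -0.642  0.001]
 [-0.642 -0.766  0.   ]
 [ 0.    -0.001 -1.   ]] [1.30250929 1.41550706 1.85921204]
```

View pics/top2c.png

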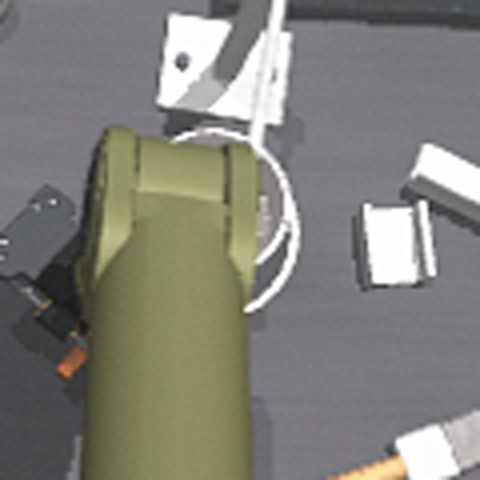

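The arm hides most of the ring at about (220,220) in the crop. The visible rim arc sits evenly inside the ring, and the kinematics put the pan at (0.607,-0.231), 3 mm off centre. I trim that, release and rise.

```bash
python3 -m jog '[[[2,2,0,0,0,0,0],[2,2,0,0,0,0,0],[2,2,0,0,0,0,40],[2,2,0,0,0,0,40],[2,2,0,0,0,0,40],[2,2,-20,0,0,0,40],[-5,2,-60,0,0,0,40],[-30,2,-110,0,0,0,40],[-60,2,-160,0,0,0,40],[-60,2,-200,0,0,0,40]]]'
python3 -m jog '[[[0,0,0,0,0,0,40],[0,0,0,0,0,0,40]]]'
python3 - <<'E'
from h import *
s=ctrl.get_state(); print(s["joint_positions"].round(2))
p=s["position"]; print(tool(s,[.5966,.2044,.27]))
E
```

```text
time: 6.2
position: [0.4584, -0.1108, 0.2302]
tool_rot: [2.951, -1.075, -0.004]
ft_force: [1.9, -0.8, 0.6]
grip_width: 0.46
grip_force: 0.0
time: 6.4
position: [0.4614, -0.113, 0.2309]
tool_rot: [2.95, -1.078, 0.005]
ft_force: [-0.3, 0.5, -0.1]
grip_width: 0.461
grip_force: 0.0
[ 0.71 -0.04 -0.51  1.84 -0.02  1.34 -2.06]
[-101.08031836 -329.82108447  -39.4283695 ]
```

```bash
python3 -m jog '[[[-10,-33,-40,0,0,-8,40],[-20,-66,-40,0,0,-16,40],[-30,-99,-40,0,0,-24,40],[-40,-132,-40,0,0,-32,40],[-50,-165,-40,0,0,-40,40],[-60,-198,-40,0,0,-48,40],[-70,-231,-40,0,0,-56,40],[-80,-264,-40,0,0,-64,40],[-90,-297,-40,0,0,-72,40],[-101,-330,-40,0,0,-80,40]]]'
python3 -m jog '[[[0,0,0,0,0,-8,40],[0,0,0,0,0,-16,40],[0,0,0,0,0,-24,40],[0,0,0,0,0,-32,40],[0,0,0,0,0,-40,40],[0,0,0,0,0,-48,40],[0,0,0,0,0,-50,40],[0,0,0,0,0,-50,40]]]'
python3 - <<'E'
from h import *
s=ctrl.get_state(); print(R.from_rotvec(s["tool_rot"]).as_matrix().round(3))
def fitc(p):
    A=np.c_[2*p,np.ones(len(p))]; q=np.linalg.lstsq(A,(p**2).sum(1),rcond=None)[0]; return q[:2],np.sqrt(q[2]+q[0]**2+q[1]**2)
t=grab("top"); P=cloud(t); Z=P[...,2]; c=np.array([.606,-.234]); r=np.hypot(P[...,0]-c[0],P[...,1]-c[1])
m=(abs(Z-.07)<.005)&(r<.075); print("rim",m.sum(),fitc(P[m][:,:2]),Z[m].mean())
g=t["image"].min(2); m=(g>130)&(abs(Z)<.008)&(r>.066)&(r<.084); print("ring",m.sum(),fitc(P[m][:,:2]))
d=grab("wrist","pics/w3.png"); P=cloud(d); Z=P[...,2]
m=(Z>.135)&(Z<.165)&(np.hypot(P[...,0]-.597,P[...,1]-.204)<.05); q=P[m]
print(len(q))
if len(q)>5:
    mu=q.mean(0); print(mu.round(4),np.linalg.svd(q[:,:2]-mu[:2],full_matrices=False)[2][0].round(3),q.min(0).round(3),q.max(0).round(3))
E
```

```text
time: 7.4
position: [0.5964, 0.2053, 0.2669]
tool_rot: [-2.95, -1.079, 0.006]
ft_force: [0.0, -0.2, -0.3]
grip_width: 0.46
grip_force: 0.0
time: 8.2
position: [0.5958, 0.2044, 0.2671]
tool_rot: [-2.222, -2.218, 0.005]
ft_force: [-0.1, -0.4, -0.1]
grip_width: 0.461
grip_force: 0.0
[[ 0.002  1.    -0.004]
 [ 1.    -0.002 -0.001]
 [-0.001 -0.004 -1.   ]]
rim 133 (array([ 0.60854327, -0.23398822]), np.float64(0.055806230058102126)) 0.06950380497817339
ring 285 (array([ 0.60730538, -0.23455472]), np.float64(0.07517477994447283))
455
[0.5994 0.2074 0.1549] [-0.036 -0.999] [0.594 0.189 0.135] [0.605 0.222 0.158]
```

View pics/w3.png

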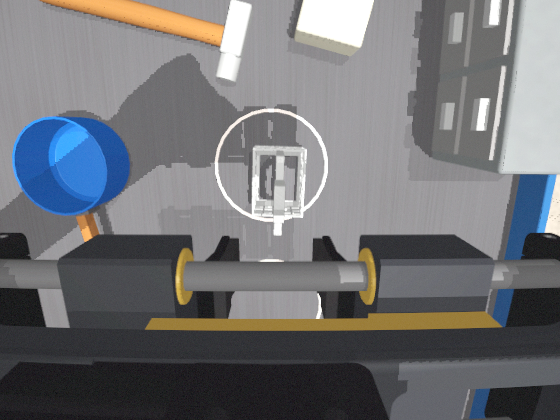

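The wrist view shows the lug at (279,190), between and just ahead of the fingers, above the basket in its ring. The measured lug is 11 x 33 mm, as it should be, and the pan is about 1 mm off the ring centre. I go down and pinch.

```bash
python3 -m jog '[[[1,4,40,0,0,2,40],[1,4,80,0,0,2,40],[1,4,115,0,0,2,40],[1,4,135,0,0,2,40],[1,4,139,0,0,2,40],[1,4,139,0,0,2,40],[1,4,139,0,0,2,0],[1,4,139,0,0,2,0],[1,4,139,0,0,2,0],[1,4,139,0,0,2,0]]]' 40;  python3 -m jog '[[[0,0,0,0,0,0,0],[0,0,0,0,0,0,0],[0,0,-5,0,0,0,0],[0,0,-20,0,0,0,0],[0,0,-20,0,0,0,0],[0,0,-20,0,0,0,0]]]'
```

```text
time: 9.3
position: [0.6006, 0.2063, 0.1313]
tool_rot: [2.261, 2.18, 0.001]
ft_force: [0.4, 0.2, 0.1]
grip_width: 0.181
grip_force: 0.0
time: 9.9
position: [0.6006, 0.2064, 0.1513]
tool_rot: [2.261, 2.18, 0.002]
ft_force: [0.3, 0.0, -3.3]
grip_width: 0.113
grip_force: 40.0
```

```bash
python3 -m jog '[[[0,0,-30,0,0,0,0],[-3,0,-70,0,0,0,0],[-15,-2,-105,0,0,1,0],[-35,-5,-119,0,0,1,0],[-60,-8,-119,0,0,2,0],[-85,-11,-119,0,0,2,0],[-110,-14,-119,0,0,3,0],[-135,-17,-119,0,0,3,0],[-160,-20,-119,0,0,4,0],[-185,-23,-119,0,0,5,0]]]'
python3 -m jog '[[[-28,-4,0,0,0,0,0],[-56,-7,0,0,0,0,0],[-84,-11,0,0,0,0,0],[-112,-14,0,0,0,0,0],[-140,-18,0,0,0,0,0],[-168,-22,0,0,0,0,0],[-190,-25,0,0,0,0,0],[-205,-27,0,0,0,0,0],[-215,-28,0,0,0,0,0],[-215,-28,0,0,0,0,0]]]'
python3 - <<'E'
from h import *
s=ctrl.get_state(); print(s["position"],R.from_rotvec(s["tool_rot"]).as_matrix().round(4)[:,:2].T)
print(tool(s,[.534,-.224,.255]),tool(s,[.6065,-.233,.255]))
E
```

```text
time: 10.9
position: [0.5699, 0.0211, 0.2692]
tool_rot: [-2.355, -2.079, 0.001]
ft_force: [0.2, 0.5, -3.4]
grip_width: 0.107
grip_force: 40.0
time: 11.9
position: [0.5158, -0.1889, 0.2693]
tool_rot: [-2.356, -2.078, 0.001]
ft_force: [0.2, 0.9, -2.7]
grip_width: 0.114
grip_force: 40.0
[ 0.51579497 -0.18889035  0.2692804 ] [[ 1.252e-01  9.921e-01 -2.000e-04]
 [ 9.921e-01 -1.252e-01 -4.000e-04]]
[-32.550966    22.46455026  14.2765187 ] [-32.40011206  95.52087371  14.24741853]
```

```bash
python3 -m jog '[[[-15,5,0,0,0,0,0],[-28,12,0,0,0,0,0],[-32,16,5,0,0,0,0],[-32,16,10,0,0,0,0],[-32,16,14,0,0,0,0],[-32,16,14,0,0,0,0],[-32,16,14,0,0,0,0]]]'
python3 - <<'E'
from h import *
s=ctrl.get_state(); print(s["position"])
d=grab("scene"); cv2.imwrite('pics/s4.png',cv2.resize(d["image"][120:270,120:320,::-1],None,fx=4,fy=4,interpolation=cv2.INTER_CUBIC))
P=cloud(d)
# hook line in scene: points 0.2..0.26 near axis
a=np.array([.992,-.125]);n=np.array([.125,.992]); o=np.array([.6065,-.234])
b=(P[...,:2]-o)@a; c=(P[...,:2]-o)@n; Z=P[...,2]
for lo,hi in [(-.045,-.03),(-.01,.01),(.03,.05),(.07,.09)]:
    m=(b>lo)&(b<hi)&(abs(c)<.02)&(Z>.195)&(Z<.245); q=P[m]; print(lo,m.sum(),c[m].mean() if m.any() else '',np.percentile(Z[m],[5,95]) if m.any() else '')
m=(abs(c)<.06)&(b<-.045)&(b>-.14)&(Z>.08)&(Z<.27)
print("basket: b",np.percentile(b[m],[2,50,98]),"c",np.percentile(c[m],[2,98]),"zmin",np.percentile(Z[m],[1,5]))
E
```

```text
time: 12.6
position: [0.528, -0.2208, 0.2555]
tool_rot: [-2.353, -2.081, 0.0]
ft_force: [-0.6, 1.7, -2.4]
grip_width: 0.11
grip_force: 40.0
[ 0.52802249 -0.2208158   0.25546539]
-0.045 20 0.0020853570204343356 [0.21244734 0.22353231]
-0.01 23 0.0026841487819119487 [0.20657044 0.21443622]
0.03 26 0.0014790630347064936 [0.20999452 0.22116867]
0.07 28 0.0015605458877968239 [0.22436352 0.23556924]
basket: b [-0.11296078 -0.07881185 -0.04967374] c [-0.0387148   0.04646023] zmin [0.12535852 0.12776031]
```

View pics/s4.png

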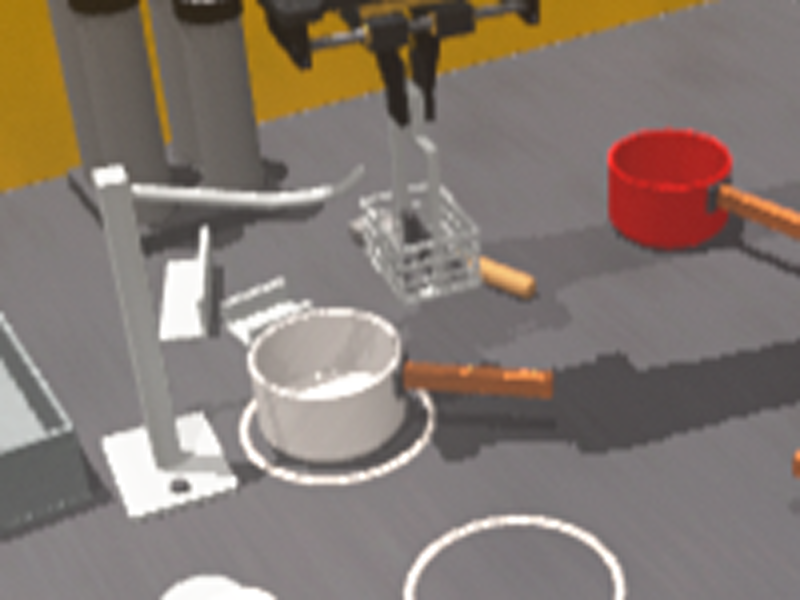

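The basket hangs upright in the gripper. Its bail, at crop (395–430,140), is about 40 mm short of the hook tip at (362,170) and 18 mm above it. The pan stands inside its ring. I slide the bail over the seat and lower it.

```bash
python3 -m jog '[[[0,8,0,0,0,0,0],[0,22,0,0,0,0,0],[0,38,0,0,0,0,0],[0,54,0,0,0,0,0],[0,68,0,0,0,0,0],[0,76,0,0,0,0,0],[0,79,0,0,0,0,0],[0,79,0,0,0,0,0],[0,79,8,0,0,0,0],[0,79,16,0,0,0,0]]]'
python3 -m jog '[[[0,0,4,0,0,0,0],[0,0,8,0,0,0,0],[0,0,10,0,0,0,0],[0,0,12,0,0,0,0],[0,0,12,0,0,0,0]]]'
```

```text
time: 13.65
position: [0.606, -0.2314, 0.2392]
tool_rot: [2.354, 2.079, -0.001]
ft_force: [-0.1, -0.2, -2.2]
grip_width: 0.115
grip_force: 40.0
time: 14.15
position: [0.6064, -0.2313, 0.2274]
tool_rot: [-2.355, -2.08, 0.0]
ft_force: [0.1, -0.2, -2.3]
grip_width: 0.111
grip_force: 40.0
```

```bash
python3 -m jog '[[[0,0,1,0,0,0,0],[0,0,2,0,0,0,0],[0,0,2,0,0,0,0]]]';python3 -m jog '[[[0,0,1,0,0,0,0],[0,0,1,0,0,0,0],[0,0,1,0,0,0,0]]]'
```

```text
time: 14.45
position: [0.6067, -0.2313, 0.2267]
tool_rot: [2.354, 2.079, 0.0]
ft_force: [-2.3, 0.1, 3.4]
grip_width: 0.109
grip_force: 40.0
time: 14.75
position: [0.6067, -0.2313, 0.2265]
tool_rot: [2.353, 2.079, 0.0]
ft_force: [-3.2, 0.5, 8.1]
grip_width: 0.11
grip_force: 40.0
```

Contact with the hook: the force has gone from -2 N to +8 N. I back off 1 mm, open the fingers a little and rise.

```bash
python3 -m jog '[[[0,0,-1,0,0,0,0],[0,0,-2,0,0,0,0],[0,0,-2,0,0,0,14],[0,0,-2,0,0,0,18],[0,0,-2,0,0,0,25],[0,0,-2,0,0,0,25],[0,0,-2,0,0,0,25],[0,0,-8,0,0,0,25],[0,0,-20,0,0,0,25],[0,0,-40,0,0,0,25]]]'
python3 -m jog '[[[0,0,-40,0,0,0,25],[0,-20,-80,0,0,0,25],[0,-60,-90,0,0,0,25],[0,-100,-90,0,0,0,25],[0,-100,-90,0,0,0,25],[0,-100,-90,0,0,0,25],[0,-100,-90,0,0,0,25],[0,-100,-90,0,0,0,25],[0,-100,-90,0,0,0,25],[0,-100,-90,0,0,0,25]]]'
python3 -m jog '[[[0,0,0,0,0,0,25],[0,0,0,0,0,0,25],[0,0,0,0,0,0,25],[0,0,0,0,0,0,25],[0,0,0,0,0,0,25],[0,0,0,0,0,0,25],[0,0,0,0,0,0,25],[0,0,0,0,0,0,25],[0,0,0,0,0,0,25],[0,0,0,0,0,0,25]]]'
python3 - <<'E'
from h import *
f=lambda:grab("scene")
d=f(); cv2.imwrite('pics/s5.png',cv2.resize(d["image"][120:270,120:320,::-1],None,fx=4,fy=4,interpolation=cv2.INTER_CUBIC))
for k in range(4):
    if k: d=f()
    P=cloud(d); a=np.array([.992,-.125]);n=np.array([.125,.992]); o=np.array([.6065,-.234])
    b=(P[...,:2]-o)@a; c=(P[...,:2]-o)@n; Z=P[...,2]
    for lo,hi in [(.085,.16),(.225,.27)]:
        m=(abs(c)<.06)&(abs(b)<.06)&(Z>lo)&(Z<hi); print(lo,m.sum(),"b",np.percentile(b[m],[2,50,98]).round(4),"c",np.percentile(c[m],[2,98]).round(4),"z",np.percentile(Z[m],[2,98]).round(4))
E
```

```text
time: 15.75
position: [0.6059, -0.2312, 0.2647]
tool_rot: [-2.354, -2.079, 0.001]
ft_force: [0.1, -1.0, -0.2]
grip_width: 0.285
grip_force: 0.0
time: 16.75
position: [0.5078, -0.2187, 0.3542]
tool_rot: [-2.353, -2.08, -0.001]
ft_force: [0.5, 0.0, -0.5]
grip_width: 0.293
grip_force: 0.0
time: 17.75
position: [0.5072, -0.2189, 0.3546]
tool_rot: [2.354, 2.08, -0.0]
ft_force: [0.0, -0.4, -0.2]
grip_width: 0.284
grip_force: 0.0
0.085 642 b [-0.0306  0.0034  0.0328] c [-0.0431  0.0438] z [0.0955 0.1532]
0.225 81 b [-0.0079 -0.0002  0.055 ] c [-0.0119  0.022 ] z [0.2256 0.2547]
0.085 638 b [-0.0308  0.0035  0.0329] c [-0.043   0.0446] z [0.0963 0.1548]
0.225 81 b [-0.0074  0.      0.0548] c [-0.0103  0.0224] z [0.2258 0.2559]
0.085 634 b [-0.031   0.0034  0.0329] c [-0.0429  0.0439] z [0.0959 0.1525]
0.225 81 b [-0.0077 -0.0004  0.0243] c [-0.0122  0.022 ] z [0.226  0.2541]
0.085 640 b [-0.0308  0.0035  0.033 ] c [-0.0432  0.0439] z [0.0958 0.1528]
0.225 81 b [-0.0086 -0.0003  0.0241] c [-0.0105  0.0218] z [0.2254 0.2558]
```

View pics/s5.png

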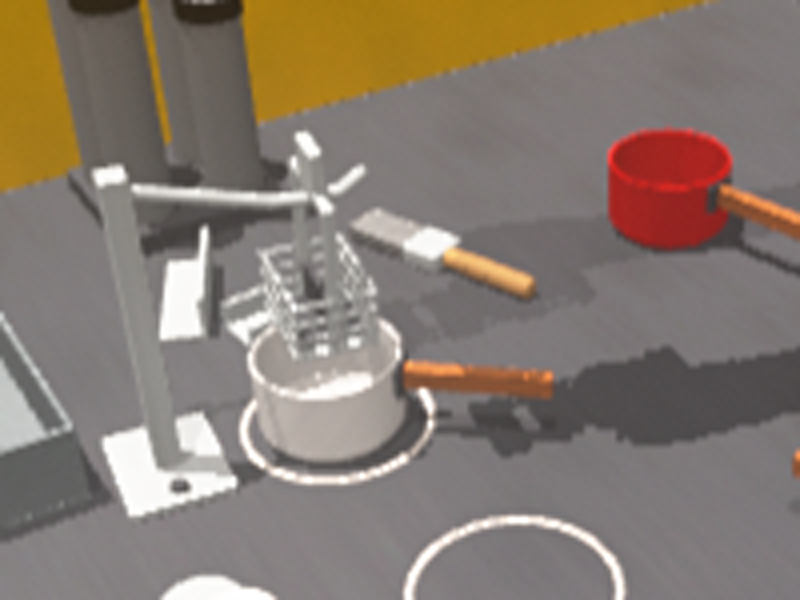

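The basket hangs still and upright on the hook at crop (320,200), with its underside at 0.096 m. The pan is centred in its ring below, and the hand is clear. I hand the job in.

```bash
python3 -c "
from bench import ctrl; print(ctrl.close_job())"
```

```text
the job is handed in; nothing more can be done
None
```

The pan stands in the ring under the hook, about 1 mm off centre, and the basket hangs still and upright on the hook above it; I handed the job in at about 18 s of the 72 s allowed, and no verdict came back.

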